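# Mount the belt sensor in its spring-plunger post holder

## Task

Draw the black photo sensor on its steel post out of the blue parking block, and slide the post down into the aluminium post holder beside the belt, pushing gently but firmly past the side spring plunger until its foot has pressed the spring seat in the bore fully home. The blue lens must look squarely across at the belt. Let go, and leave the post standing upright, gripped by the plunger, with the other things undisturbed.

Things in the scene. Friction and masses are not known exactly. Their poses are not given: they have to be found in the camera images.
- sensor_head (a point): Centre of the black sensor head, to be grasped: a box 44 (own x) x 30 (own y) x 36 mm high on a round steel rod, 128 mm above the rod's foot. Own +x points out of the blue round lens, z up along the rod. It starts upright, its foot at the bottom of the bore of a blue parking block, the lens turned up to about 0.6 rad either way from world +x.
- sensor_foot (a point): Centre of the flat foot of the sensor's rod, 128 mm below the centre of the head; axes as the head's. The rod is 16 mm in diameter and 110 mm long below the head; its lowest 9 mm taper to 9 mm across.
- sensor_lens (a point): Middle of the blue lens on the head's front face, 23.5 mm from the head's centre along its own +x.
- guide_head (a point): Centre of the yellow upright roller (28 mm across, 36 mm high) on the other post, which is not to be touched: same rod, in the other parking block. Which post stands in which place changes. Its top is 166 mm above the table.
- block_a: Blue plastic parking block of the sensor post, fixed, 60 x 60 x 40 mm high, origin at the centre of its underside; blind bore from above 32 mm deep, about 1 mm wider than the rod.
- holder_mouth (a point): Centre of the mouth of the post holder's bore, in its top face, 75 mm above the table. x points roughly towards the belt (up to 0.5 rad off), z up. Bore vertical, 1.5 mm wider than the rod, chamfered at the mouth.
- holder: The whole post holder, fixed, with plunger and seat: aluminium block 50 x 50 x 75 mm high on a foot plate 94 mm long; origin at the centre of its underside, under the mouth, axes as the mouth's. Rod against bore, nose and seat together may not exceed 60 N; a downward push of 20 to 25 N is enough.
- sensor_post: The whole sensor post, head and rod; its origin is the foot. 0.2 kg, up to 30% lighter or heavier.
- plunger (a joint): Sprung plunger with round brass nose, on the holder's own +y side, 18 mm below the mouth; a yellow knob on its stem ends 53 mm from the bore's axis. Value: how far the nose is pushed out, m: 0 in an empty bore (it stands 4 mm into it), about 0.002 with the rod beside it, at most 0.006. Riding the taper over it takes about 6 to 15 N downwards, sliding on 3 to 10 N.
- seat (a joint): Spring seat in the bore; value: how far it is pressed, m: 0 untouched, 0.005 fully home. Untouched it lies anywhere from 32 to 64 mm below the mouth (a hidden stop screw sets this). Pressing it adds about 0.6 to 1.4 N to the sliding force, then it meets a hard stop: feel for the steep rise. The plunger's grip then keeps the post down.
- conveyor: The packing belt, fixed, 200 mm wide, 1.8 m long, 30 mm high (36 mm at its far edge), origin under its middle. It runs along its own y; its own x points straight across it, away from the robot. The lens must look along this x.
- carton0: Pale blue carton 90 x 110 x 50 mm on the belt, to be left alone.
- carton1: Another such carton.
- carton2: Another such carton.
- cleaner: White bottle, 60 mm across, 140 mm high, standing left of the holder; to be left alone.
- driver: Screwdriver lying on the table to the right, to be left alone.
- label_roll: Roll of labels, 90 mm across, 40 mm high, to be left alone.
Things that resemble listed ones, but are neither listed nor needed, are in the scene too. What is shaped like the holder but green or red is not meant.

How it is judged:
By the outcome, as a careful person would: the job done as asked, in the order asked, and still so for the second after the job is handed in, with the robot touching nothing.
It also fails if it takes over 48 s, if anything falls off the work surface, if the arm or the gripper's body presses on something with over 40 N, if the wrist force passes 120 N, or if a joint passes its speed limit or range.

## Robot

A 7-joint arm with a two-finger parallel gripper is mounted at the origin on the work surface. World frame = base frame: x ahead of the robot, y to its left, z up, the work surface at z = 0. Lengths are in m, angles in rad, forces in N, time in s.
With the tool pointing down it reaches from about 0.4 to 0.85 m from the base axis. Payload 10.4 kg.
Tool frame: the origin (TCP) lies midway between the tips of the shut fingers; the grasp point (between the pads) lies 19 mm behind it; z points along the fingers, y is the line along which they close (so a half turn about z gives the same grasp; the last joint's range is limited). The gripper opens to 87 mm and grips with 3 to 60 N. Pads are 19 mm wide; open, the fingers measure 117 mm over their backs; the gripper's body (75 mm by 190 mm) begins 51 mm behind the grasp point.
Start: joints at [-1.209, 0.332, -0.065, 1.46, 0.022, 1.35, -0.088], TCP at [0.235, 0.579, 0.223] pointing down, gripper open.
Joint ranges: [-2.6, 2.6], [-0.5, 2.12], [-1.47, 1.34], [0.16, 2.42], [-1.27, 4.41], [0.06, 2.06], [-2.6, 2.6]. Speed limits (rad/s): [2.22, 2.22, 2.79, 2.79, 3.14, 3.14, 3.14].

## Interface

Orientations are given as a unit quaternion [x, y, z, w].
In Python, from bench import sensors, eyes, order gives the robot as it stands.
- The arm moves only by the tool arm_command, never from a script. Its argument "steps" is a list of rows, each an object with "rot": the turn, a rotation vector about the world's x, y, z in degrees, a list of three; "slide": the shift along the world's x, y, z in m, a list of three; "grip": the opening, from 0 (shut) to 1 (fully open). A call has exactly 8 rows; each row shifts and turns the commanded pose from where the row before left it; what a row does not reach is not made up. A row lasts 1/8 s, in which the tool goes at most 62.5 mm and 10.7 degrees, less where a joint would pass 70% of its speed; a pose out of reach is approached as far as the arm can. A call with a gripper value outside its range is refused whole. The fingers move at their own pace and stop on an object; "newtons" is the grip in N (left out, the last holds). Time passes only in rows, so rows that do not move let the fingers close, or fill a call up. It gives the time, the measured TCP pose, the force, the opening and the grip force at its end, in the units of the state.
- sensors.read_state(): the state, without advancing time (a new reading comes with each control period).
- eyes.camera(name): name is "scene" or "top" or "wrist"; returns a dict with "pixels" (400x640x3 uint8, red, green, blue), "intrinsics" (3x3 intrinsics, pixels), "pose" (4x4, takes a point from camera to world coordinates). Camera axes: x right, y down, z forward; pixel columns grow to the right and rows downward; lengths in m; the calibration is good to about 2 mm. A picture is of the moment at which its call begins. There is no depth.
- order.close_job(): hands the job in; it is judged then, once.
Trained networks look in a picture, given as the dict that the camera call returned (one of the last four; its "shot" number tells which), for a name from the list of things; names that differ only in an ending like _2 or _b are one class to them, and where a whole thing is asked for, a point or a joint stands for the part that bears it (a point fixed in the world has none). Each returns a list of dicts, best first, with "conf" (0 to 1); they miss things now and then, are a little off and sometimes report something else, mostly with a low value. They report only what shows in the picture. A call takes as long as a camera call. They do not tell look-alikes from the thing itself.
- eyes.look_for(name, picture): "bbox" ([left, top, right, bottom] in pixels, round what is visible of it).
The state is a dict: "time": time; "joint_positions": joint angles; "joint_vel": joint speeds; "joint_torque": joint torques, N m; "ee_pos": TCP position; "eef_rot": TCP orientation; "ft_force": force on the tool from outside, world axes, zero at the start; "torque": the same for the moment, N m; "width": finger opening in m; "grip_force": force on a finger pad.
Only numpy, scipy, OpenCV 4.12 (cv2) and the standard library are available. Lean on these libraries where they do the work, as an engineer would, in place of code of your own. Each camera call takes 0.05 s, during which the arm holds its last target. There are 200 camera calls.

## Working session

There is one attempt and no reset: what is moved stays moved. The work goes in short steps, Python scripts to look and compute and a tool call to move; the robot and the scene stay as the last step left them, time stands still between calls to the robot, and variables do not carry over. Pictures are saved under pics/ and viewed, at most 10 in all, crops included, and the job is handed in when it is done.

Besides the shell and the picture viewer there is one more tool, called after "Call:" by a JSON object that holds its "op" and its "data". arm_command: Moves the arm, as the interface text tells. Its arguments: {"type":"object","properties":{"steps":{"type":"array","items":{"type":"object","properties":{"rot":{"type":"array","items":{"type":"number"}},"slide":{"type":"array","items":{"type":"number"}},"grip":{"type":"number"}}}},"newtons":{"type":"number"}},"required":["steps"]}

```bash
mkdir -p pics && cat > h.py <<'E'
import cv2, numpy as np
from bench import sensors, eyes, order
def shot(n, f=None):
    p=eyes.camera(n)
    if f: cv2.imwrite(f'pics/{f}.png', p['pixels'][:,:,::-1])
    return p
def ray(p,uv):
    K=np.array(p['intrinsics']);T=np.array(p['pose'])
    d=T[:3,:3]@np.linalg.solve(K,[uv[0],uv[1],1.]); return T[:3,3],d/np.linalg.norm(d)
def atz(p,uv,z):
    o,d=ray(p,uv); return o+d*(z-o[2])/d[2]
def proj(p,X):
    K=np.array(p['intrinsics']);T=np.array(p['pose'])
    c=(np.atleast_2d(X)-T[:3,3])@T[:3,:3]; u=c@K.T; return u[:,:2]/u[:,2:]
def tri(obs):
    A=np.zeros((3,3));b=np.zeros(3)
    for p,uv in obs:
        o,d=ray(p,uv);M=np.eye(3)-np.outer(d,d);A+=M;b+=M@o
    return np.linalg.solve(A,b)
E
python3 - <<'E'
from h import *
s=shot('scene','s0');t=shot('top','t0')
np.set_printoptions(precision=3,suppress=True)
for n,p in(('scene',s),('top',t)):
    print(n,np.array(p['pose'])[:3])
    for k in('sensor_head','sensor_lens','guide_head','block_a','holder_mouth','holder','conveyor','plunger','cleaner'):
        print(k,[(np.round(d['bbox']).astype(int).tolist(),round(d['conf'],2)) for d in eyes.look_for(k,p)][:4])
cv2.imwrite('pics/st0.png',cv2.resize(np.vstack([s['pixels'],t['pixels']])[:,:,::-1],(480,600),interpolation=cv2.INTER_AREA))
print(sensors.read_state())
E
```

```text
scene [[ 0.553  0.56  -0.616  1.227]
 [ 0.833 -0.382  0.401 -0.446]
 [-0.011 -0.735 -0.678  0.881]]
sensor_head [([291, 180, 310, 217], 0.93)]
sensor_lens [([291, 182, 308, 216], 0.58)]
guide_head [([224, 210, 234, 250], 0.63)]
block_a []
holder_mouth [([319, 140, 349, 177], 0.97), ([378, 163, 412, 199], 0.95), ([325, 168, 362, 208], 0.92)]
holder [([317, 143, 348, 173], 0.84), ([326, 169, 360, 210], 0.83), ([379, 162, 406, 200], 0.58), ([290, 174, 309, 219], 0.2)]
conveyor [([28, 127, 606, 398], 0.71)]
plunger []
cleaner [([428, 129, 453, 173], 0.74)]
top [[ 0.132 -0.964  0.233  0.281]
 [-0.991 -0.13   0.024 -0.012]
 [ 0.007 -0.234 -0.972  1.24 ]]
sensor_head [([340, 199, 346, 220], 0.7), ([439, 232, 476, 286], 0.15)]
sensor_lens [([339, 201, 349, 219], 0.75)]
guide_head [([406, 214, 420, 229], 0.68)]
block_a [([333, 206, 352, 229], 0.61), ([275, 210, 301, 237], 0.25)]
holder_mouth [([243, 244, 275, 280], 0.98), ([272, 209, 303, 236], 0.67), ([234, 189, 266, 217], 0.62), ([318, 130, 355, 170], 0.27)]
holder [([232, 189, 265, 219], 0.96), ([245, 247, 274, 278], 0.78), ([274, 208, 300, 237], 0.62)]
conveyor [([71, 91, 612, 224], 0.72)]
plunger []
cleaner [([176, 176, 206, 197], 0.58), ([338, 202, 349, 215], 0.43)]
{'time': 1.0, 'joint_positions': array([-1.209,  0.332, -0.065,  1.46 ,  0.022,  1.35 , -0.089]), 'joint_vel': array([-0.001, -0.   ,  0.   ,  0.   , -0.   , -0.001, -0.   ]), 'joint_torque': array([ -0.001, -62.304,   0.024, -39.013,  -0.061,   0.031,   0.   ]), 'ee_pos': array([0.235, 0.579, 0.223]), 'eef_rot': array([ 0.191,  0.982,  0.   , -0.   ]), 'ft_force': array([-0.65 , -0.786, -0.544]), 'torque': array([-0.014,  0.   ,  0.009]), 'grip_force': 0.0, 'width': 0.08687454749322408}
```

View pics/s0.png

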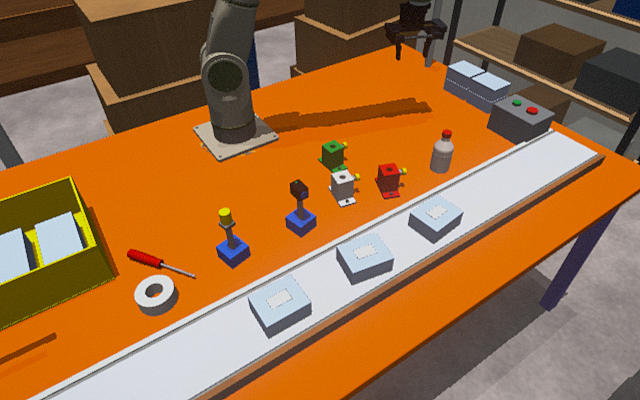

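View pics/t0.png

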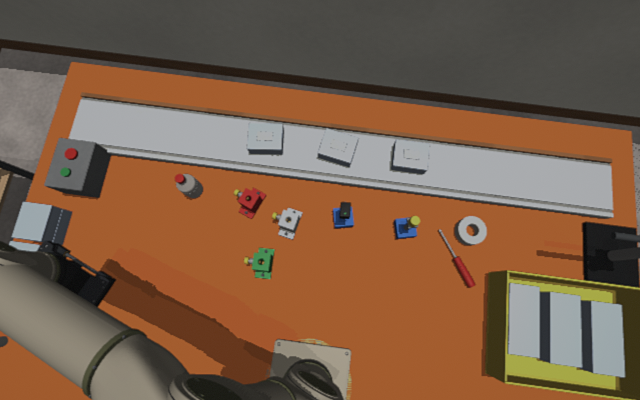

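The scene view shows the sensor post at about (299,190), with the yellow guide at (225,215). The three holder shapes are green (332,153), aluminium (343,186) and red (389,180). The top view has them at (262,262), (288,221) and (250,200), with the sensor at (344,212). The aluminium one fits the description. I'll confirm it in an enlarged crop and measure.

```bash
python3 - <<'E'
from h import *
np.set_printoptions(precision=4,suppress=True)
s=cv2.imread('pics/s0.png');t=cv2.imread('pics/t0.png')
a=cv2.resize(s[160:240,270:370],(800,640)[:1]*1+(640,),interpolation=cv2.INTER_CUBIC)
a=cv2.resize(s[165:240,275:365],(360,300),interpolation=cv2.INTER_CUBIC)
a=cv2.resize(s[165:240,275:375],(400,300),interpolation=cv2.INTER_CUBIC)
a=cv2.resize(a,(800,600))[:, :]
b=cv2.resize(t[185:245,265:365],(800,480),interpolation=cv2.INTER_CUBIC)
out=np.vstack([cv2.resize(s[168:236,275:375],(441,300),interpolation=cv2.INTER_CUBIC),cv2.resize(t[184:252,265:365],(441,300),interpolation=cv2.INTER_CUBIC)])
cv2.imwrite('pics/crop1.png',out)
S=shot('scene');T=shot('top')
m=tri([(S,(343,173.5)),(T,(288,217))]);print('mouth?',m)
h=tri([(S,(299.5,189)),(T,(344,210))]);print('head',h)
# belt edge from top: blob lens etc; conveyor near edge in top z=.03
for uv in((72,148),(612,215),(82,99),(612,161)): print(uv,atz(T,uv,.03))
E
```

```text
mouth? [0.4743 0.1247 0.09  ]
head [ 0.5083 -0.0395  0.1393]
(72, 148) [0.6188 0.8772 0.03  ]
(612, 215) [ 0.6289 -0.8979  0.03  ]
(82, 99) [0.796 0.894 0.03 ]
(612, 161) [ 0.8139 -0.9053  0.03  ]
```

View pics/crop1.png

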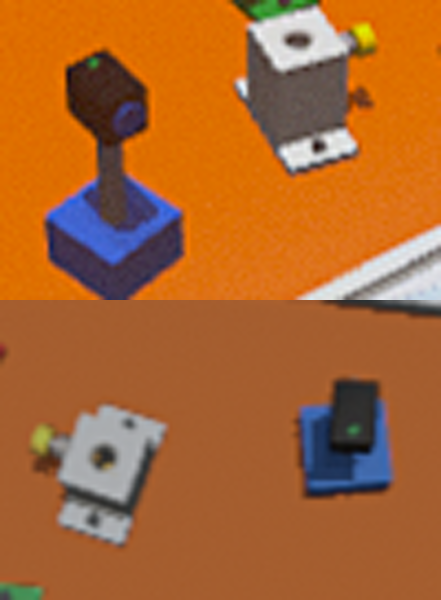

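The crop confirms the aluminium holder, with its yellow knob to the left and its mouth at scene (342.8,177.3) and top (288.6,219.6). The black head with the blue lens sits in its blue block at scene (299,190) and top (344,211). I'll move above them now and look with the wrist camera.

Call:
{"op": "arm_command", "data": {"steps": [{"slide": [0.02, -0.056, 0.014], "rot": [0, 0, 3], "grip": 1}, {"slide": [0.02, -0.056, 0.014], "rot": [0, 0, 3], "grip": 1}, {"slide": [0.02, -0.056, 0.014], "rot": [0, 0, 3], "grip": 1}, {"slide": [0.02, -0.056, 0.014], "rot": [0, 0, 3], "grip": 1}, {"slide": [0.02, -0.056, 0.014], "rot": [0, 0, 3], "grip": 1}, {"slide": [0.02, -0.056, 0.014], "rot": [0, 0, 3], "grip": 1}, {"slide": [0.02, -0.056, 0.014], "rot": [0, 0, 4], "grip": 1}, {"slide": [0, 0, 0], "rot": [0, 0, 0], "grip": 1}]}}

```text
time: 2.1
ee_pos: [0.3765, 0.1835, 0.3222]
eef_rot: [0.003, 1.0, 0.001, 0.001]
ft_force: [0.5, 1.0, -0.0]
width: 0.0868
grip_force: 0.0
```

```bash
python3 - <<'E'
from h import *
np.set_printoptions(precision=4,suppress=True)
w=shot('wrist','w1');st=sensors.read_state();print(st['time'],st['ee_pos'],st['eef_rot'],st['joint_positions']);print(np.array(w['pose']),np.array(w['intrinsics']))
for k in('sensor_head','holder_mouth','holder'):
    print(k,[(np.round(d['bbox']).astype(int).tolist(),round(d['conf'],2)) for d in eyes.look_for(k,w)][:4])
# belt edges by line fit in top
T=shot('top')
g=cv2.cvtColor(T['pixels'],cv2.COLOR_RGB2GRAY)
l=cv2.createLineSegmentDetector().detect(g)[0][:,0]
for s in l:
    if np.hypot(s[2]-s[0],s[3]-s[1])>100:
        a,b=atz(T,s[:2],.03),atz(T,s[2:],.03);d=b-a
        print(np.round(s,1),a[:2],b[:2],np.arctan2(-d[0],d[1]) if d[1]>0 else np.arctan2(d[0],-d[1]))
for uv,z in(((288.6,219.6),.075),((344.5,206),.154)): print(atz(T,uv,z))
E
```

```text
2.15 [0.3753 0.186  0.3214] [0.0022 1.     0.001  0.0006] [-0.8256 -0.1849  0.2216  1.8022  0.0396  1.5179  0.9566]
[[ 0.0076  0.9622  0.2722  0.3019]
 [ 1.     -0.0082  0.0009  0.1831]
 [ 0.0031  0.2722 -0.9622  0.4843]
 [ 0.      0.      0.      1.    ]] [[276.0404   0.     319.7534]
 [  0.     276.0404 196.844 ]
 [  0.       0.       1.    ]]
sensor_head [([183, 238, 198, 252], 0.67), ([268, 187, 318, 245], 0.34)]
holder_mouth [([342, 208, 386, 256], 0.93), ([264, 186, 318, 246], 0.89), ([303, 106, 356, 166], 0.72)]
holder [([267, 187, 316, 247], 0.94), ([338, 215, 384, 253], 0.81), ([301, 108, 357, 162], 0.63)]
[211.6 165.  611.9 216.6] [0.6226 0.4073] [ 0.6235 -0.8974] 0.000733404234793326
[107.1 151.6 209.5 164.6] [0.6219 0.7591] [0.6228 0.4145] 0.002765305786775863
[634.3 398.7 505.6 380.6] [ 0.0915 -0.9399] [ 0.0913 -0.5698] 0.0007183071254854296
[610.6 164.5 326.6 128.8] [ 0.8007 -0.9002] [0.8002 0.0493] 0.0005151919795336979
[510.6 272.3 638.3 289.7] [ 0.4041 -0.5777] [ 0.4033 -0.9686] -0.0019695206326389584
[505.7 374.1 614.6 389.3] [ 0.1091 -0.5695] [ 0.1092 -0.8842] 0.00
[... 266 characters left out ...]
1.8 212.4 106.8 147.4] [ 0.6375 -0.8976] [0.6363 0.7638] 0.0007208852323721006
[608.1 219.4 220.6 169.4] [ 0.6128 -0.8849] [0.6115 0.3751] 0.0010731487364830997
[638.2 126.    1.8  47.4] [ 0.9528 -0.9994] [0.952  1.2296] 0.0003763279112203344
[505.7 383.5 611.8 398.4] [ 0.0836 -0.5703] [ 0.0836 -0.8754] 0.0002403931220983391
[630.5 130.5  71.8  61.3] [ 0.9327 -0.9723] [0.932  0.9697] 0.0003571424604595115
[  0.4  38.4 638.3 116.8] [0.9864 1.2463] [ 0.9873 -1.0015] 0.00039315129699467587
[480.6 374.4 484.3 274.3] [ 0.0985 -0.4967] [ 0.3872 -0.497 ] 1.569706550375591
[242.6 397.8 192.1 276.8] [-0.0528  0.179 ] [0.2612 0.3943] -0.9698448053984807
[0.469  0.1232 0.075 ]
[ 0.5169 -0.0395  0.154 ]
```

View pics/w1.png

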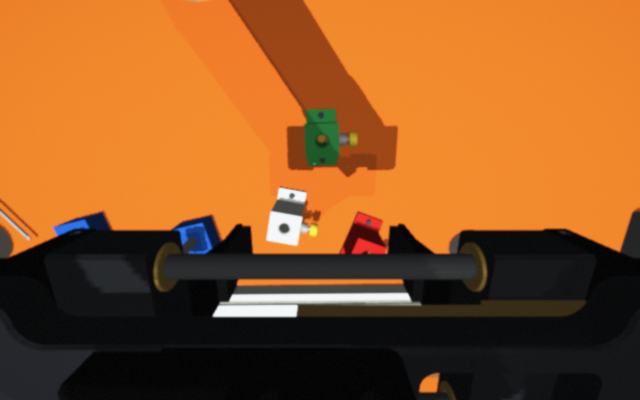

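The wrist view shows green at (320,137), aluminium at (284,228) and red at (367,235). The sensor block at (200,237) is hidden by the gripper, because image-down is +x. I'll move further out in x so that both targets show clearly.

Call:
{"op": "arm_command", "data": {"steps": [{"slide": [0.04, -0.03, -0.006], "grip": 1}, {"slide": [0.04, -0.03, -0.006], "grip": 1}, {"slide": [0.04, -0.03, -0.006], "grip": 1}, {"slide": [0.04, -0.03, -0.006], "grip": 1}, {"slide": [0.035, -0.025, -0.006], "grip": 1}, {"slide": [0, 0, 0], "grip": 1}, {"slide": [0, 0, 0], "grip": 1}, {"slide": [0, 0, 0], "grip": 1}]}}

```text
schema error: expected keys rot, slide, grip
```

```bash
python3 - <<'E'
from h import *
np.set_printoptions(precision=4,suppress=True)
w=shot('wrist','w2');st=sensors.read_state();print(st['time'],st['ee_pos'],st['eef_rot'],st['joint_positions']);print(np.array(w['pose']))
for k in('sensor_head','holder_mouth','holder','sensor_lens'):
    print(k,[(np.round(d['bbox']).astype(int).tolist(),round(d['conf'],2)) for d in eyes.look_for(k,w)][:4])
np.save('pics/w2.npy',w,allow_pickle=True)
c=w['pixels'][60:260,220:440,::-1]
cv2.imwrite('pics/w2c.png',cv2.resize(c,(660,600),interpolation=cv2.INTER_CUBIC))
E
```

```text
2.4 [0.3741 0.1883 0.3202] [-0.0006  1.     -0.0003 -0.0003] [-0.8282 -0.1821  0.2181  1.8027  0.0395  1.5177  0.9561]
[[-0.0005  0.963   0.2694  0.2999]
 [ 1.      0.0004  0.0004  0.1878]
 [ 0.0003  0.2694 -0.963   0.4824]
 [ 0.      0.      0.      1.    ]]
sensor_head [([182, 238, 192, 250], 0.47)]
holder_mouth [([302, 109, 354, 167], 0.93), ([261, 188, 316, 248], 0.69), ([343, 213, 384, 256], 0.56)]
holder [([300, 112, 355, 163], 0.93), ([265, 188, 314, 250], 0.65), ([338, 217, 379, 252], 0.64)]
sensor_lens []
```

View pics/w2c.png

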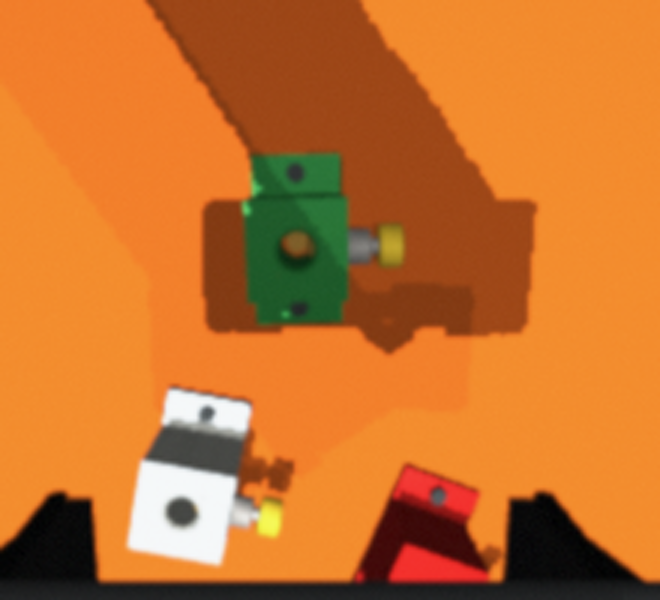

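The move was refused because every row needs "rot". This crop shows the aluminium mouth at about (280,231) in the full image, from the old pose. I'll repeat the move.

Call:
{"op": "arm_command", "data": {"steps": [{"slide": [0.04, -0.03, -0.006], "rot": [0, 0, 0], "grip": 1}, {"slide": [0.04, -0.03, -0.006], "rot": [0, 0, 0], "grip": 1}, {"slide": [0.04, -0.03, -0.006], "rot": [0, 0, 0], "grip": 1}, {"slide": [0.04, -0.03, -0.006], "rot": [0, 0, 0], "grip": 1}, {"slide": [0.035, -0.025, -0.006], "rot": [0, 0, 0], "grip": 1}, {"slide": [0, 0, 0], "rot": [0, 0, 0], "grip": 1}, {"slide": [0, 0, 0], "rot": [0, 0, 0], "grip": 1}, {"slide": [0, 0, 0], "rot": [0, 0, 0], "grip": 1}]}}

```text
time: 3.6
ee_pos: [0.5692, 0.0435, 0.2909]
eef_rot: [-0.0, 1.0, 0.0, 0.0]
ft_force: [-0.0, 0.1, 0.1]
width: 0.0868
grip_force: 0.0
```

```bash
python3 - <<'E'
from h import *
np.set_printoptions(precision=4,suppress=True)
w=shot('wrist','w3');st=sensors.read_state();print(st['time'],st['ee_pos'],st['eef_rot'],st['joint_positions']);print(np.array(w['pose']))
np.savez('pics/w3',pose=w['pose'],intrinsics=w['intrinsics'])
for k in('sensor_head','holder_mouth','holder','sensor_lens'):
    print(k,[(np.round(d['bbox']).astype(int).tolist(),round(d['conf'],2)) for d in eyes.look_for(k,w)][:4])
c=w['pixels'][60:240,210:430,::-1]
cv2.imwrite('pics/w3c.png',cv2.resize(c,(726,594),interpolation=cv2.INTER_CUBIC))
E
```

```text
3.65 [0.5692 0.0433 0.291 ] [-0.0004  1.      0.0005  0.0002] [-0.6016  0.189   0.5221  1.526  -0.0954  1.4513  1.4957]
[[-0.0002  0.9628  0.2702  0.4949]
 [ 1.     -0.0002  0.0016  0.0427]
 [ 0.0016  0.2702 -0.9628  0.4531]
 [ 0.      0.      0.      1.    ]]
sensor_head [([221, 108, 267, 154], 0.81)]
holder_mouth [([402, 0, 460, 39], 0.83), ([224, 109, 270, 151], 0.71), ([431, 99, 511, 170], 0.69), ([347, 66, 422, 136], 0.64)]
holder [([425, 103, 510, 170], 0.73), ([352, 67, 421, 136], 0.72), ([400, 0, 458, 35], 0.65)]
sensor_lens [([224, 113, 265, 154], 0.97)]
```

View pics/w3c.png

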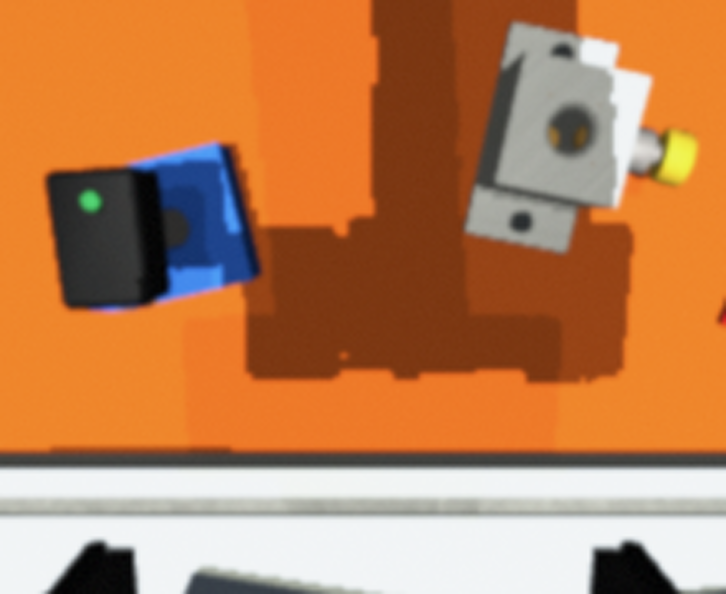

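The crop has the head's top face centred at about (100,238), which is (240,132) in the full image, turned slightly to +yaw. The mouth is at crop (571,131), full (383,100). I'll compute the positions and refine them against the other cameras.

```bash
python3 - <<'E'
from h import *
np.set_printoptions(precision=4,suppress=True)
w=dict(np.load('pics/w3.npz'));im=cv2.imread('pics/w3.png');g=cv2.cvtColor(im,cv2.COLOR_BGR2GRAY)
f=lambda c:np.array(c)/3.3+[210,60]-0.35
for n,c,z in(('TL',(48,174),.154),('TR',(133,168),.154),('BR',(152,303),.154),('BL',(68,306),.154),('mouth',(571,131),.075)): print(n,atz(w,f(c),z))
for s in cv2.createLineSegmentDetector().detect(cv2.resize(g[60:240,210:430],None,fx=4,fy=4,interpolation=cv2.INTER_CUBIC))[0][:,0]:
    L=np.hypot(s[2]-s[0],s[3]-s[1])
    if L<60: continue
    c=s*3.3/4; z=.154 if c[0]<170 else .075 if c[0]>460 and c[1]<260 else .04
    if 270>c[0]>170 and c[1]>280: continue
    if z==.04 and c[0]>270: continue
    a,b=atz(w,f(c[:2]),z),atz(w,f(c[2:]),z); print(c.round(),z,a[:2],b[:2],'deg',np.degrees(np.arctan2(b[1]-a[1],b[0]-a[0])).round(1))
# mouth dark blob centre
S=shot('scene');T=shot('top')
print('mouth w+t+s',tri([(w,f((571,131))),(T,(288.6,219.6)),(S,(342.8,177.3))]), atz(S,(342.8,177.3),.075),atz(T,(288.6,219.6),.075))
E
```

```text
TL [ 0.4879 -0.0558  0.154 ]
TR [ 0.4861 -0.029   0.154 ]
BR [ 0.5281 -0.0257  0.154 ]
BL [ 0.5291 -0.0531  0.154 ]
mouth [0.4699 0.1248 0.075 ]
[ 45. 595.  89. 542.] 0.154 [ 0.6314 -0.0702] [ 0.6111 -0.0529] deg 139.5
[619. 206. 631. 154.] 0.075 [0.4984 0.1458] [0.4784 0.1489] deg 171.1
[146. 306.  67. 309.] 0.154 [ 0.5292 -0.0277] [ 0.5301 -0.0534] deg -88.0
[ 48. 171. 106. 167.] 0.154 [ 0.4871 -0.0557] [ 0.4859 -0.0375] deg 93.9
[ 63. 303.  44. 176.] 0.154 [ 0.5282 -0.0548] [ 0.4886 -0.0571] deg -176.6
[241. 230. 219. 146.] 0.04 [ 0.5089 -0.0106] [ 0.4738 -0.0187] deg -167.1
[634. 143. 653.  77.] 0.075 [0.4742 0.15  ] [0.4503 0.1552] deg 167.9
[524.  54. 494. 180.] 0.075 [0.4418 0.105 ] [0.4884 0.0955] deg -11.6
[552. 204. 475. 186.] 0.075 [0.4977 0.1187] [0.4906 0.0878] deg -102.9
[616. 105. 612. 155.] 0.075 [0.4605 0.1417] [0.4789 0.1414] deg -0.9
[149. 164. 202. 159.] 0.154 [ 0.4849 -0.024 ] [ 0.4834 -0.0073] deg 95.2
[498. 183. 604. 205.] 0.075 [0.4894 0.0968] [0.4979 0.1399] deg 78.9
[578.  35. 515.  21.] 0.075 [0.4354 0.1252] [0.4305 0.101 ] deg -101.4
[  0. 450. 229. 446.] 0.154 [ 0.5778 -0.0804] [ 0.5764 -0.0023] deg 91.0
[467. 232. 564. 252.] 0.075 [0.5085 0.0852] [0.5165 0.1249] deg 78.6
[260. 226. 331. 225.] 0.04 [ 0.507  -0.0019] [0.5069 0.0289] deg 90.3
[  1. 498. 724. 498.] 0.154 [ 0.5949 -0.0822] [0.595  0.1682] deg 90.0
[631. 252. 625. 342.] 0.075 [0.5163 0.152 ] [0.553  0.1525] deg 0.7
[ 92. 510. 477. 510.] 0.154 [ 0.5995 -0.0508] [0.5995 0.0827] deg 90.0
[  1. 510.  81. 510.] 0.154 [ 0.5995 -0.0827] [ 0.5994 -0.0548] deg 90.1
mouth w+t+s [0.4701 0.1253 0.0722] [0.4735 0.1253 0.075 ] [0.469  0.1232 0.075 ]
```

Call:
{"op": "arm_command", "data": {"steps": [{"slide": [-0.031, -0.042, 0], "rot": [0, 0, 2], "grip": 1}, {"slide": [-0.03, -0.042, 0], "rot": [0, 0, 1.8], "grip": 1}, {"slide": [0, 0, 0], "rot": [0, 0, 0], "grip": 1}, {"slide": [0, 0, -0.05], "rot": [0, 0, 0], "grip": 1}, {"slide": [0, 0, -0.05], "rot": [0, 0, 0], "grip": 1}, {"slide": [0, 0, -0.04], "rot": [0, 0, 0], "grip": 1}, {"slide": [0, 0, -0.033], "rot": [0, 0, 0], "grip": 1}, {"slide": [0, 0, 0], "rot": [0, 0, 0], "grip": 1}]}}

```text
time: 4.95
ee_pos: [0.5072, -0.0412, 0.1158]
eef_rot: [-0.033, 0.999, -0.0, -0.002]
ft_force: [0.0, -0.1, 1.0]
width: 0.0867
grip_force: 0.0
```

Call:
{"op": "arm_command", "data": {"steps": [{"slide": [0, 0, 0], "rot": [0, 0, 0], "grip": 0.3}, {"slide": [0, 0, 0], "rot": [0, 0, 0], "grip": 0.3}, {"slide": [0, 0, 0], "rot": [0, 0, 0], "grip": 0.3}, {"slide": [0, 0, 0], "rot": [0, 0, 0], "grip": 0.3}, {"slide": [0, 0, 0], "rot": [0, 0, 0], "grip": 0.3}, {"slide": [0, 0, 0], "rot": [0, 0, 0], "grip": 0.3}, {"slide": [0, 0, 0], "rot": [0, 0, 0], "grip": 0.3}, {"slide": [0, 0, 0], "rot": [0, 0, 0], "grip": 0.3}], "newtons": 55}}

```text
time: 5.95
ee_pos: [0.5086, -0.0417, 0.1176]
eef_rot: [-0.033, 0.999, 0.0, -0.0]
ft_force: [-0.3, -0.2, 0.5]
width: 0.0297
grip_force: 55.0
```

Call:
{"op": "arm_command", "data": {"steps": [{"slide": [0, 0, 0.015], "rot": [0, 0, 0], "grip": 0.3}, {"slide": [0, 0, 0.025], "rot": [0, 0, 0], "grip": 0.3}, {"slide": [0, 0, 0.03], "rot": [0, 0, 0], "grip": 0.3}, {"slide": [0, 0, 0.025], "rot": [0, 0, 0], "grip": 0.3}, {"slide": [-0.013, 0.056, 0], "rot": [0, 0, -1.3], "grip": 0.3}, {"slide": [-0.013, 0.056, 0], "rot": [0, 0, -1.3], "grip": 0.3}, {"slide": [-0.012, 0.0545, 0], "rot": [0, 0, -1.2], "grip": 0.3}, {"slide": [0, 0, 0], "rot": [0, 0, 0], "grip": 0.3}]}}

```text
time: 6.95
ee_pos: [0.4693, 0.1293, 0.2133]
eef_rot: [-0.003, 1.0, 0.0, -0.0]
ft_force: [0.6, -0.2, -1.9]
width: 0.0299
grip_force: 55.0
```

Call:
{"op": "arm_command", "data": {"steps": [{"slide": [0, 0, 0], "rot": [0, 0, 0], "grip": 0.3}, {"slide": [0, 0, 0], "rot": [0, 0, 0], "grip": 0.3}, {"slide": [0, 0, 0], "rot": [0, 0, 0], "grip": 0.3}, {"slide": [0, 0, 0], "rot": [0, 0, 0], "grip": 0.3}, {"slide": [0, 0, 0], "rot": [0, 0, 0], "grip": 0.3}, {"slide": [0, 0, 0], "rot": [0, 0, 0], "grip": 0.3}, {"slide": [0, 0, 0], "rot": [0, 0, 0], "grip": 0.3}, {"slide": [0, 0, 0], "rot": [0, 0, 0], "grip": 0.3}]}}

```text
time: 7.95
ee_pos: [0.4706, 0.1248, 0.2126]
eef_rot: [0.0, 1.0, 0.0, -0.0]
ft_force: [0.8, 0.1, -1.8]
width: 0.0297
grip_force: 55.0
```

```bash
python3 - <<'E'
from h import *
np.set_printoptions(precision=4,suppress=True)
S=shot('scene','s4');W=shot('wrist','w4');T=shot('top','t4');st=sensors.read_state();print(st['time'],st['ee_pos'],st['eef_rot'],st['ft_force'],st['width'],st['joint_positions'])
for n,p in(('s',S),('w',W),('t',T)): np.savez(f'pics/{n}4',pose=p['pose'],intrinsics=p['intrinsics'])
foot=st['ee_pos']-[0,0,.1096];print('foot',proj(S,foot),proj(T,foot),'mouth',proj(S,[.47,.1248,.075]),proj(T,[.47,.1248,.075]))
cs=S['pixels'][125:225,290:390,::-1];cw=W['pixels'][100:250,245:395,::-1]
cs=cv2.resize(cs,(600,600),interpolation=cv2.INTER_CUBIC)
cv2.imwrite('pics/c4.png',cs)
E
```

```text
8.1 [0.4706 0.1249 0.2126] [0.0004 1.     0.0001 0.    ] [-0.2206 -0.2299 -1.9449] 0.029569529291807714 [-0.7432  0.0187  0.3982  1.8484 -0.0077  1.2759  1.2272]
foot [[342.3178 169.2806]] [[287.2932 217.3971]] mouth [[341.9382 176.7104]] [[288.1326 219.2212]]
```

View pics/c4.png

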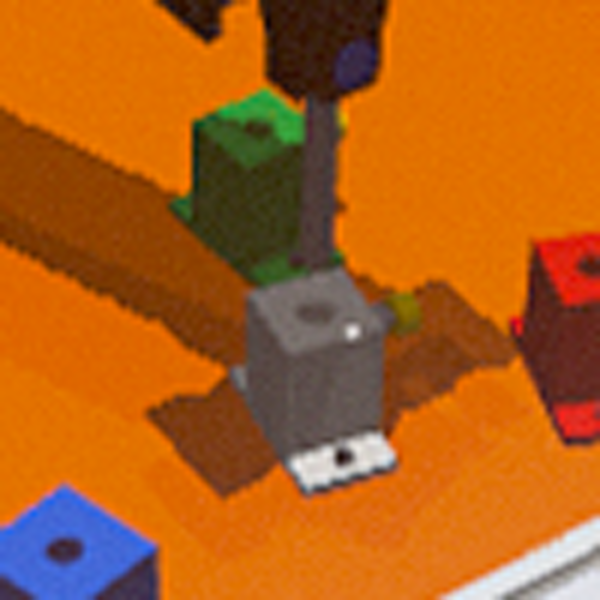

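The crop shows the foot at (317,265), full (342.8,169.2), directly over the mouth at (318,312), full (343,177), to within about 1 mm. I'll check the rod's lean numerically.

```bash
python3 - <<'E'
from h import *
np.set_printoptions(precision=2,suppress=True)
S=dict(np.load('pics/s4.npz'));im=cv2.imread('pics/s4.png').astype(float)
f=np.array([.4706,.1249,.103])
top,bot=proj(S,f+[0,0,.105])[0],proj(S,f+[0,0,.012])[0];print('pred',top,bot)
for r in range(143,168,2):
    row=im[r,332:354]; d=np.linalg.norm(row-row[[2]],axis=1)
    m=row[:,2]<100; m&=np.ptp(row,axis=1)<45
    x=np.where(m)[0]+332
    wt=np.clip(130-im[r,x,2],0,None) if len(x) else []
    pr=bot[0]+(top[0]-bot[0])*(r-bot[1])/(top[1]-bot[1])
    print(r,x.min() if len(x) else None,x.max() if len(x) else None,round(x.mean(),2) if len(x) else None,'pred',round(pr,2))
E
```

```text
pred [343.32 138.81] [342.44 165.97]
143 341 345 343.0 pred 343.19
145 333 345 341.33 pred 343.12
147 333 345 340.29 pred 343.06
149 338 345 341.5 pred 342.99
151 335 345 340.0 pred 342.93
153 332 345 338.85 pred 342.86
155 332 344 338.17 pred 342.8
157 332 344 338.0 pred 342.73
159 332 345 338.5 pred 342.67
161 332 344 338.0 pred 342.6
163 332 344 338.0 pred 342.54
165 332 344 338.0 pred 342.47
167 333 345 339.17 pred 342.41
```

The rod is vertical. I'm lowering the taper into the mouth.

Call:
{"op": "arm_command", "data": {"steps": [{"slide": [0, 0, -0.01], "rot": [0, 0, 0], "grip": 0.3}, {"slide": [0, 0, -0.01], "rot": [0, 0, 0], "grip": 0.3}, {"slide": [0, 0, -0.006], "rot": [0, 0, 0], "grip": 0.3}, {"slide": [0, 0, -0.004], "rot": [0, 0, 0], "grip": 0.3}, {"slide": [0, 0, -0.004], "rot": [0, 0, 0], "grip": 0.3}, {"slide": [0, 0, -0.002], "rot": [0, 0, 0], "grip": 0.3}, {"slide": [0, 0, 0], "rot": [0, 0, 0], "grip": 0.3}, {"slide": [0, 0, 0], "rot": [0, 0, 0], "grip": 0.3}]}}

```text
time: 9.1
ee_pos: [0.4707, 0.1249, 0.1767]
eef_rot: [0.0, 1.0, 0.0, 0.0]
ft_force: [1.0, 0.1, -1.4]
width: 0.0292
grip_force: 55.0
```

Call:
{"op": "arm_command", "data": {"steps": [{"slide": [0, 0, -0.002], "rot": [0, 0, 0], "grip": 0.3}, {"slide": [0, 0, -0.002], "rot": [0, 0, 0], "grip": 0.3}, {"slide": [0, 0, -0.002], "rot": [0, 0, 0], "grip": 0.3}, {"slide": [0, 0, -0.002], "rot": [0, 0, 0], "grip": 0.3}, {"slide": [0, 0, 0], "rot": [0, 0, 0], "grip": 0.3}, {"slide": [0, 0, 0], "rot": [0, 0, 0], "grip": 0.3}, {"slide": [0, 0, 0], "rot": [0, 0, 0], "grip": 0.3}, {"slide": [0, 0, 0], "rot": [0, 0, 0], "grip": 0.3}]}}

```text
time: 10.1
ee_pos: [0.4706, 0.1248, 0.1686]
eef_rot: [0.0, 1.0, 0.0, -0.0]
ft_force: [-0.3, 0.1, -3.2]
width: 0.03
grip_force: 55.0
```

Call:
{"op": "arm_command", "data": {"steps": [{"slide": [0, 0, -0.0015], "rot": [0, 0, 0], "grip": 0.3}, {"slide": [0, 0, -0.0015], "rot": [0, 0, 0], "grip": 0.3}, {"slide": [0, 0, -0.0015], "rot": [0, 0, 0], "grip": 0.3}, {"slide": [0, 0, -0.0015], "rot": [0, 0, 0], "grip": 0.3}, {"slide": [0, 0, -0.0015], "rot": [0, 0, 0], "grip": 0.3}, {"slide": [0, 0, -0.0015], "rot": [0, 0, 0], "grip": 0.3}, {"slide": [0, 0, -0.0015], "rot": [0, 0, 0], "grip": 0.3}, {"slide": [0, 0, -0.0015], "rot": [0, 0, 0], "grip": 0.3}]}}

```text
time: 11.1
ee_pos: [0.4709, 0.1248, 0.1573]
eef_rot: [0.0, 1.0, 0.0, 0.0]
ft_force: [-1.2, -0.2, 7.0]
width: 0.0295
grip_force: 55.0
```

Call:
{"op": "arm_command", "data": {"steps": [{"slide": [0, 0, -0.0015], "rot": [0, 0, 0], "grip": 0.3}, {"slide": [0, 0, -0.0015], "rot": [0, 0, 0], "grip": 0.3}, {"slide": [0, 0, -0.0015], "rot": [0, 0, 0], "grip": 0.3}, {"slide": [0, 0, -0.001], "rot": [0, 0, 0], "grip": 0.3}, {"slide": [0, 0, -0.001], "rot": [0, 0, 0], "grip": 0.3}, {"slide": [0, 0, -0.0005], "rot": [0, 0, 0], "grip": 0.3}, {"slide": [0, 0, -0.0005], "rot": [0, 0, 0], "grip": 0.3}, {"slide": [0, 0, -0.0005], "rot": [0, 0, 0], "grip": 0.3}]}}

```text
time: 12.1
ee_pos: [0.4707, 0.1247, 0.1491]
eef_rot: [0.0, 1.0, 0.0, 0.0]
ft_force: [-3.0, -0.7, 7.3]
width: 0.0299
grip_force: 55.0
```

Call:
{"op": "arm_command", "data": {"steps": [{"slide": [0, 0, -0.0003], "rot": [0, 0, 0], "grip": 0.3}, {"slide": [0, 0, -0.0003], "rot": [0, 0, 0], "grip": 0.3}, {"slide": [0, 0, -0.0003], "rot": [0, 0, 0], "grip": 0.3}, {"slide": [0, 0, -0.0003], "rot": [0, 0, 0], "grip": 0.3}, {"slide": [0, 0, -0.0003], "rot": [0, 0, 0], "grip": 0.3}, {"slide": [0, 0, -0.0003], "rot": [0, 0, 0], "grip": 0.3}, {"slide": [0, 0, -0.0003], "rot": [0, 0, 0], "grip": 0.3}, {"slide": [0, 0, -0.0003], "rot": [0, 0, 0], "grip": 0.3}]}}

```text
time: 13.1
ee_pos: [0.4707, 0.1247, 0.1467]
eef_rot: [0.0, 1.0, 0.0, 0.0]
ft_force: [-1.9, -1.9, 5.2]
width: 0.0298
grip_force: 55.0
```

Call:
{"op": "arm_command", "data": {"steps": [{"slide": [0, 0, -0.0003], "rot": [0, 0, 0], "grip": 0.3}, {"slide": [0, 0, -0.0003], "rot": [0, 0, 0], "grip": 0.3}, {"slide": [0, 0, -0.0003], "rot": [0, 0, 0], "grip": 0.3}, {"slide": [0, 0, -0.0003], "rot": [0, 0, 0], "grip": 0.3}, {"slide": [0, 0, -0.0003], "rot": [0, 0, 0], "grip": 0.3}, {"slide": [0, 0, -0.0003], "rot": [0, 0, 0], "grip": 0.3}, {"slide": [0, 0, -0.0003], "rot": [0, 0, 0], "grip": 0.3}, {"slide": [0, 0, -0.0003], "rot": [0, 0, 0], "grip": 0.3}]}}

```text
time: 14.1
ee_pos: [0.4707, 0.1247, 0.1443]
eef_rot: [0.0, 1.0, 0.0, 0.0]
ft_force: [-2.8, -1.6, 6.4]
width: 0.0295
grip_force: 55.0
```

Call:
{"op": "arm_command", "data": {"steps": [{"slide": [0, 0, -0.0003], "rot": [0, 0, 0], "grip": 0.3}, {"slide": [0, 0, -0.0003], "rot": [0, 0, 0], "grip": 0.3}, {"slide": [0, 0, -0.0003], "rot": [0, 0, 0], "grip": 0.3}, {"slide": [0, 0, -0.0003], "rot": [0, 0, 0], "grip": 0.3}, {"slide": [0, 0, -0.0003], "rot": [0, 0, 0], "grip": 0.3}, {"slide": [0, 0, -0.0003], "rot": [0, 0, 0], "grip": 0.3}, {"slide": [0, 0, -0.0003], "rot": [0, 0, 0], "grip": 0.3}, {"slide": [0, 0, -0.0003], "rot": [0, 0, 0], "grip": 0.3}]}}

```text
time: 15.1
ee_pos: [0.4707, 0.1247, 0.1419]
eef_rot: [0.001, 1.0, 0.0, 0.0]
ft_force: [-3.1, -0.7, 6.6]
width: 0.0298
grip_force: 55.0
```

Call:
{"op": "arm_command", "data": {"steps": [{"slide": [0, 0, -0.0003], "rot": [0, 0, 0], "grip": 0.3}, {"slide": [0, 0, -0.0003], "rot": [0, 0, 0], "grip": 0.3}, {"slide": [0, 0, -0.0003], "rot": [0, 0, 0], "grip": 0.3}, {"slide": [0, 0, -0.0003], "rot": [0, 0, 0], "grip": 0.3}, {"slide": [0, 0, -0.0003], "rot": [0, 0, 0], "grip": 0.3}, {"slide": [0, 0, -0.0003], "rot": [0, 0, 0], "grip": 0.3}, {"slide": [0, 0, -0.0003], "rot": [0, 0, 0], "grip": 0.3}, {"slide": [0, 0, -0.0003], "rot": [0, 0, 0], "grip": 0.3}]}}

```text
time: 16.1
ee_pos: [0.4707, 0.1247, 0.1395]
eef_rot: [0.0, 1.0, 0.0, -0.0]
ft_force: [-2.4, -0.3, 6.1]
width: 0.0298
grip_force: 55.0
```

Call:
{"op": "arm_command", "data": {"steps": [{"slide": [0, 0, -0.0003], "rot": [0, 0, 0], "grip": 0.3}, {"slide": [0, 0, -0.0003], "rot": [0, 0, 0], "grip": 0.3}, {"slide": [0, 0, -0.0003], "rot": [0, 0, 0], "grip": 0.3}, {"slide": [0, 0, -0.0003], "rot": [0, 0, 0], "grip": 0.3}, {"slide": [0, 0, -0.0003], "rot": [0, 0, 0], "grip": 0.3}, {"slide": [0, 0, -0.0003], "rot": [0, 0, 0], "grip": 0.3}, {"slide": [0, 0, -0.0003], "rot": [0, 0, 0], "grip": 0.3}, {"slide": [0, 0, -0.0003], "rot": [0, 0, 0], "grip": 0.3}]}}

```text
time: 17.1
ee_pos: [0.4707, 0.1247, 0.1371]
eef_rot: [0.001, 1.0, 0.0, -0.0]
ft_force: [-2.6, -0.3, 5.7]
width: 0.0297
grip_force: 55.0
```

Call:
{"op": "arm_command", "data": {"steps": [{"slide": [0, 0, -0.0003], "rot": [0, 0, 0], "grip": 0.3}, {"slide": [0, 0, -0.0003], "rot": [0, 0, 0], "grip": 0.3}, {"slide": [0, 0, -0.0003], "rot": [0, 0, 0], "grip": 0.3}, {"slide": [0, 0, -0.0003], "rot": [0, 0, 0], "grip": 0.3}, {"slide": [0, 0, -0.0003], "rot": [0, 0, 0], "grip": 0.3}, {"slide": [0, 0, -0.0003], "rot": [0, 0, 0], "grip": 0.3}, {"slide": [0, 0, -0.0003], "rot": [0, 0, 0], "grip": 0.3}, {"slide": [0, 0, -0.0003], "rot": [0, 0, 0], "grip": 0.3}]}}

```text
time: 18.1
ee_pos: [0.4707, 0.1247, 0.1347]
eef_rot: [0.001, 1.0, 0.0, 0.0]
ft_force: [-2.8, -1.0, 5.5]
width: 0.0294
grip_force: 55.0
```

Call:
{"op": "arm_command", "data": {"steps": [{"slide": [0, 0, -0.0003], "rot": [0, 0, 0], "grip": 0.3}, {"slide": [0, 0, -0.0003], "rot": [0, 0, 0], "grip": 0.3}, {"slide": [0, 0, -0.0003], "rot": [0, 0, 0], "grip": 0.3}, {"slide": [0, 0, -0.0003], "rot": [0, 0, 0], "grip": 0.3}, {"slide": [0, 0, -0.0003], "rot": [0, 0, 0], "grip": 0.3}, {"slide": [0, 0, -0.0003], "rot": [0, 0, 0], "grip": 0.3}, {"slide": [0, 0, -0.0003], "rot": [0, 0, 0], "grip": 0.3}, {"slide": [0, 0, -0.0003], "rot": [0, 0, 0], "grip": 0.3}]}}

```text
time: 19.1
ee_pos: [0.4707, 0.1247, 0.1323]
eef_rot: [0.0, 1.0, 0.0, 0.0]
ft_force: [-3.1, -1.3, 6.1]
width: 0.0297
grip_force: 55.0
```

Call:
{"op": "arm_command", "data": {"steps": [{"slide": [0, 0, -0.0003], "rot": [0, 0, 0], "grip": 0.3}, {"slide": [0, 0, -0.0003], "rot": [0, 0, 0], "grip": 0.3}, {"slide": [0, 0, -0.0003], "rot": [0, 0, 0], "grip": 0.3}, {"slide": [0, 0, -0.0003], "rot": [0, 0, 0], "grip": 0.3}, {"slide": [0, 0, -0.0003], "rot": [0, 0, 0], "grip": 0.3}, {"slide": [0, 0, -0.0003], "rot": [0, 0, 0], "grip": 0.3}, {"slide": [0, 0, -0.0003], "rot": [0, 0, 0], "grip": 0.3}, {"slide": [0, 0, -0.0003], "rot": [0, 0, 0], "grip": 0.3}]}}

```text
time: 20.1
ee_pos: [0.4707, 0.1247, 0.1299]
eef_rot: [0.001, 1.0, 0.0, -0.0]
ft_force: [-2.5, -0.3, 6.2]
width: 0.0293
grip_force: 55.0
```

Call:
{"op": "arm_command", "data": {"steps": [{"slide": [0, 0, -0.0003], "rot": [0, 0, 0], "grip": 0.3}, {"slide": [0, 0, -0.0003], "rot": [0, 0, 0], "grip": 0.3}, {"slide": [0, 0, -0.0003], "rot": [0, 0, 0], "grip": 0.3}, {"slide": [0, 0, -0.0003], "rot": [0, 0, 0], "grip": 0.3}, {"slide": [0, 0, -0.0003], "rot": [0, 0, 0], "grip": 0.3}, {"slide": [0, 0, -0.0003], "rot": [0, 0, 0], "grip": 0.3}, {"slide": [0, 0, -0.0003], "rot": [0, 0, 0], "grip": 0.3}, {"slide": [0, 0, -0.0003], "rot": [0, 0, 0], "grip": 0.3}]}}

```text
time: 21.1
ee_pos: [0.4707, 0.1247, 0.1275]
eef_rot: [0.001, 1.0, 0.0, 0.0]
ft_force: [-2.9, -1.7, 7.5]
width: 0.0296
grip_force: 55.0
```

Call:
{"op": "arm_command", "data": {"steps": [{"slide": [0, 0, -0.0003], "rot": [0, 0, 0], "grip": 0.3}, {"slide": [0, 0, -0.0003], "rot": [0, 0, 0], "grip": 0.3}, {"slide": [0, 0, -0.0003], "rot": [0, 0, 0], "grip": 0.3}, {"slide": [0, 0, -0.0003], "rot": [0, 0, 0], "grip": 0.3}, {"slide": [0, 0, -0.0003], "rot": [0, 0, 0], "grip": 0.3}, {"slide": [0, 0, -0.0003], "rot": [0, 0, 0], "grip": 0.3}, {"slide": [0, 0, -0.0003], "rot": [0, 0, 0], "grip": 0.3}, {"slide": [0, 0, -0.0003], "rot": [0, 0, 0], "grip": 0.3}]}}

```text
time: 22.1
ee_pos: [0.4707, 0.1247, 0.1252]
eef_rot: [0.001, 1.0, 0.0, 0.0]
ft_force: [-3.4, -1.8, 7.5]
width: 0.0296
grip_force: 55.0
```

Call:
{"op": "arm_command", "data": {"steps": [{"slide": [0, 0, -0.0003], "rot": [0, 0, 0], "grip": 0.3}, {"slide": [0, 0, -0.0003], "rot": [0, 0, 0], "grip": 0.3}, {"slide": [0, 0, -0.0003], "rot": [0, 0, 0], "grip": 0.3}, {"slide": [0, 0, -0.0003], "rot": [0, 0, 0], "grip": 0.3}, {"slide": [0, 0, -0.0003], "rot": [0, 0, 0], "grip": 0.3}, {"slide": [0, 0, -0.0003], "rot": [0, 0, 0], "grip": 0.3}, {"slide": [0, 0, -0.0003], "rot": [0, 0, 0], "grip": 0.3}, {"slide": [0, 0, -0.0003], "rot": [0, 0, 0], "grip": 0.3}]}}

```text
time: 23.1
ee_pos: [0.4713, 0.1248, 0.1242]
eef_rot: [0.001, 1.0, 0.001, 0.001]
ft_force: [-7.3, -2.5, 23.2]
width: 0.0299
grip_force: 55.0
```

There's a steep rise to about 25 N net at TCP z = 0.124, 5 mm after the slight rise of the seat spring, so the seat is home. I'll hold the push briefly, then relieve it.

Call:
{"op": "arm_command", "data": {"steps": [{"slide": [0, 0, -0.0001], "rot": [0, 0, 0], "grip": 0.3}, {"slide": [0, 0, 0], "rot": [0, 0, 0], "grip": 0.3}, {"slide": [0, 0, 0], "rot": [0, 0, 0], "grip": 0.3}, {"slide": [0, 0, 0.0004], "rot": [0, 0, 0], "grip": 0.3}, {"slide": [0, 0, 0.0004], "rot": [0, 0, 0], "grip": 0.3}, {"slide": [0, 0, 0.0004], "rot": [0, 0, 0], "grip": 0.3}, {"slide": [0, 0, 0], "rot": [0, 0, 0], "grip": 0.3}, {"slide": [0, 0, 0], "rot": [0, 0, 0], "grip": 0.3}]}}

```text
time: 24.1
ee_pos: [0.471, 0.1247, 0.1243]
eef_rot: [0.001, 1.0, 0.0, 0.0]
ft_force: [-3.9, -1.4, 10.4]
width: 0.0297
grip_force: 55.0
```

Call:
{"op": "arm_command", "data": {"steps": [{"slide": [0, 0, 0.0003], "rot": [0, 0, 0], "grip": 0.3}, {"slide": [0, 0, 0], "rot": [0, 0, 0], "grip": 0.6}, {"slide": [0, 0, 0], "rot": [0, 0, 0], "grip": 0.8}, {"slide": [0, 0, 0], "rot": [0, 0, 0], "grip": 1}, {"slide": [0, 0, 0], "rot": [0, 0, 0], "grip": 1}, {"slide": [0, 0, 0], "rot": [0, 0, 0], "grip": 1}, {"slide": [0, 0, 0], "rot": [0, 0, 0], "grip": 1}, {"slide": [0, 0, 0], "rot": [0, 0, 0], "grip": 1}]}}

```text
time: 25.1
ee_pos: [0.4706, 0.1248, 0.1236]
eef_rot: [0.0, 1.0, 0.0, -0.0]
ft_force: [0.0, -0.1, -1.1]
width: 0.0855
grip_force: 0.0
```

Call:
{"op": "arm_command", "data": {"steps": [{"slide": [0, 0, 0.03], "rot": [0, 0, 0], "grip": 1}, {"slide": [0, 0, 0.045], "rot": [0, 0, 0], "grip": 1}, {"slide": [0, 0, 0.045], "rot": [0, 0, 0], "grip": 1}, {"slide": [0, 0, 0.045], "rot": [0, 0, 0], "grip": 1}, {"slide": [0.04, 0, 0], "rot": [0, 0, 0], "grip": 1}, {"slide": [0.04, 0, 0], "rot": [0, 0, 0], "grip": 1}, {"slide": [0, 0, 0], "rot": [0, 0, 0], "grip": 1}, {"slide": [0, 0, 0], "rot": [0, 0, 0], "grip": 1}]}}

```text
time: 26.1
ee_pos: [0.5502, 0.1247, 0.2883]
eef_rot: [0.001, 1.0, -0.0, -0.0]
ft_force: [-0.5, -0.7, -0.7]
width: 0.087
grip_force: 0.0
```

```bash
python3 - <<'E'
from h import *
np.set_printoptions(precision=4,suppress=True)
W=shot('wrist','w5');S=shot('scene','s5');T=shot('top','t5');st=sensors.read_state();print(st['time'],st['ee_pos'],st['ft_force'])
np.savez('pics/w5',pose=W['pose'],intrinsics=W['intrinsics'])
cw=cv2.resize(W['pixels'][30:180,245:395,::-1],(600,600),interpolation=cv2.INTER_CUBIC)
cs=cv2.resize(S['pixels'][145:220,315:365,::-1],(200,300),interpolation=cv2.INTER_CUBIC)
ct=cv2.resize(T['pixels'][195:245,265:315,::-1],(200,300),interpolation=cv2.INTER_CUBIC)
cv2.imwrite('pics/c5.png',np.hstack([cw,np.vstack([cs,ct])]))
g=cv2.cvtColor(W['pixels'],cv2.COLOR_RGB2GRAY)[30:180,245:395]
z=.0146+.146
for s in cv2.createLineSegmentDetector().detect(cv2.resize(g,None,fx=4,fy=4,interpolation=cv2.INTER_CUBIC))[0][:,0]:
    if np.hypot(s[2]-s[0],s[3]-s[1])<60: continue
    a,b=[atz(W,np.array(c)/4+[245,30]-.37,z) for c in(s[:2],s[2:])]
    print(s.round(),a[:2],b[:2],np.degrees(np.arctan2(b[1]-a[1],b[0]-a[0])).round(1))
E
```

```text
26.25 [0.55   0.1249 0.289 ] [0.0197 0.3853 0.304 ]
[243. 416. 242. 254.] [0.4897 0.1098] [0.4509 0.1101] 179.6
[235. 266. 211. 406.] [0.4535 0.1082] [0.4873 0.1015] -11.2
[359. 248. 357. 416.] [0.4495 0.1389] [0.4898 0.1389] -0.1
[352. 424. 291. 429.] [0.492  0.1376] [0.493 0.122] -86.1
[390. 228. 276. 203.] [0.4448 0.1465] [0.4392 0.1185] -101.3
[157. 568. 150. 405.] [0.5293 0.0861] [0.4871 0.0861] -179.9
[239.  63. 229.   0.] [0.4083 0.11  ] [0.3951 0.1079] -170.9
[535. 201. 572. 389.] [0.4387 0.1817] [0.4832 0.1936] 15.1
[345. 572. 270. 567.] [0.5304 0.1363] [0.5291 0.1164] -93.7
[494. 570. 401. 576.] [0.5299 0.176 ] [0.5314 0.1511] -86.6
[507.  94. 521. 184.] [0.4151 0.1738] [0.435  0.1781] 12.4
[569. 583. 499. 580.] [0.5335 0.1962] [0.5327 0.1774] -92.5
[220. 452. 337. 475.] [0.4988 0.1036] [0.5049 0.134 ] 78.6
[546. 517. 598. 400.] [0.5159 0.1888] [0.486  0.2005] 158.7
```

View pics/c5.png

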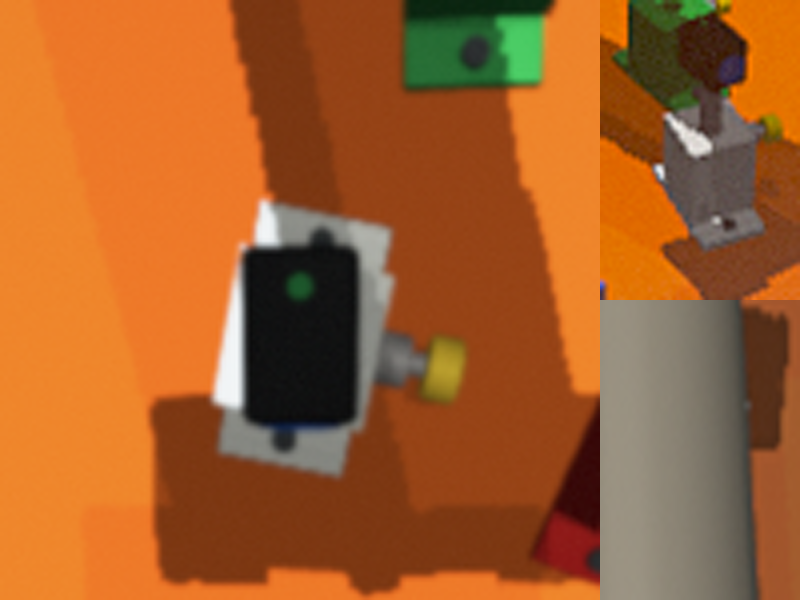

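The wrist crop shows the head upright over the mouth, centred at about (300,335). The blue lens edge faces the belt, and both side edges lie within 0.4° of world x. The scene inset shows the post standing in the holder, with the gripper well clear. Handing in.

```bash
python3 -c "
from h import *
print(order.close_job())"
```

```text
the job is handed in; nothing more can be done
None
```

I put the sensor post in the aluminium holder, pressed to the hard stop (about 25 N) with the lens within about 0.4° of square to the belt. I released it upright, backed the gripper clear and handed the job in at about 26 s; the hand-in gave no verdict.

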